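# Set the screw foot of the sample stand

## Robot

A 6-joint arm with a two-finger parallel gripper is mounted at the origin on a cart in front of the work surface, level with it; the furniture and walls round the work are solid. World frame = base frame: x ahead of the robot, y to its left, z up, the work surface at z = 0. Lengths are in m, angles in rad, forces in N, time in s.
With the tool pointing down it reaches from about 0.375 to 0.975 m from the base axis. Payload 3.8 kg.
Tool frame: the origin (TCP) lies at the very end of the fingers, on their centre line; the grasp point (between the pads) lies bot.grasp_offset behind it (bot.grasp_offset is the distance from the TCP to the grasp point, in m); y points along the fingers, x is the direction in which the jaws open and shut, and the axes are right-handed (so a half turn about y gives the same grasp; the last joint's range is limited). The gripper opens to 85 mm and grips with 20 to 120 N. Pads are 22 mm wide; open, the fingers measure 114 mm over their backs; the gripper's body (76 mm by 85 mm) begins 54 mm behind the grasp point. The pads swing forward as they close: fully open they stand 13 mm farther back than shut.
Start: joints at [-1.168, 0.264, 1.604, -0, 1.274, -0.037], TCP at [0.287, -0.611, 0.231] pointing down, gripper open.
Joint ranges: [-2.63, 2.63], [-0.94, 2.18], [0.31, 2.57], [-1.31, 4.45], [0, 2.66], [-2.55, 2.55]. Speed limits (rad/s): [2.57, 2.57, 3.14, 3.14, 3.14, 3.14].

## Interface

Orientations are given as a rotation vector (axis times angle).
In Python, from workcell import sensors, read_camera, job, bot gives the robot as it stands.
- The arm moves only by the tool arm_command, never from a script. Its argument "deltas" is a list of rows, each a list of 4 numbers: the shift along the tool's x, y, z in m, then the turn about the tool's y in rad. A call has 1 to 20 rows; each row shifts and turns the commanded pose from where the row before left it, along the tool's axes as they then stand; what a row does not reach is not made up. A row lasts 1/8 s, in which the tool goes at most 62.5 mm and 10.7 degrees, less where a joint would pass 70% of its speed; a pose out of reach is approached as far as the arm can. A call is refused whole if a number of a shift passes 0.0625 or a number of a turn 0.188, either way. A call with a gripper value outside its range is refused whole. "fingers" is the finger opening in m, from 0 to 0.0854, set as the call begins (left out, the last holds). The fingers move at their own pace and stop on an object; "newtons" is the grip in N (left out, the last holds). Time passes only in rows, so rows that do not move let the fingers close. It gives the time, the measured TCP pose, the force and the opening at its end, in the units of the state.
- sensors.read_state(): the state, without advancing time (a new reading comes with each control period).
- read_camera(name): name is "scene" or "top" or "wrist"; returns a dict with "color" (420x560x3 uint8, red, green, blue), "vfov" (degrees; the focal length in pixels is half the picture's height over the tangent of half this angle, whatever the lens; pixels are square), "cx", "cy" (the principal point, pixels), "dist_coeffs" ([k1, k2, p1, p2, k3] as OpenCV has them; the pictures are not rectified), "R" (3x3) and "t" (3): a world point X has camera coordinates R X + t; the wrist camera has in their place "T_tool_cam" (4x4, takes a point from camera to tool coordinates, whose origin is the TCP and whose axes are the tool frame's). Camera axes: x right, y down, z forward; pixel columns grow to the right and rows downward; lengths in m; the calibration is good to about 2 mm. A picture is of the moment at which its call begins: read the wrist's pose just before it. There is no depth.
- job.finish_job(): hands the job in, once; it reports no verdict.
The state is a dict: "time": time; "q": joint angles; "joint_vel": joint speeds; "joint_torque": joint torques, N m; "tool_pos": TCP position; "tcp_rot": TCP orientation; "wrist_force": force on the tool from outside, world axes, zero at the start; "torque": the same for the moment, N m; "width": opening from 0.0 (shut) to 1.0 (fully open).
Only numpy, scipy, OpenCV 4.12 (cv2) and the standard library are available. Lean on these libraries where they do the work, as an engineer would, in place of code of your own. Each camera call takes 0.05 s, during which the arm holds its last target.

## Task

The sample stand has one screw foot that hangs free above its blue bearing pad. Screw it down with the black knob until the foot just bears on the pad, pressing lightly, without jacking up the stand; then swing the red lock lever fully over to lock it. Leave the stand where it is, go gently, and disturb nothing else.

Things in the scene. Friction and masses are not known exactly. Their poses are not given: they have to be found in the camera images.
- stand: Loose grey sample stand, about 3.9 kg; plate 180 x 230 x 8 mm, top 48 mm above the desk. Origin on the desk under the plate's centre; x to its far side, y to its left seen from the robot at yaw 0, z up. Stands stably on three fixed feet; screw foot at the fourth corner (72 mm to -x, 122 mm to -y). If that presses with over about 13 N the stand starts to lift.
- stand_top (a point): Centre of the plate's top face, 48 mm above the desk. On the plate's +x +y half a white foam rack, 105 x 105 x 34 mm, with three upright tubes (tops 156 mm above the desk) is fixed.
- knob_grip (a point): Centre of the round black knob on top of the screw foot: 36 mm across, 26 mm high, axis vertical, so it reaches 13 mm above and below this point. Nothing stands within 60 mm of its axis above the level 20 mm below this point. Clockwise seen from above drives knob and foot down together by 12 mm a full turn (1.9 mm per rad), so a hand that turns it must go down with it.
- foot_screw (a joint): Turn of the screw foot, rad; 0 is fully up, grows as it is screwed down (clockwise from above), up to 7.3. The bare screw turns with about 0.04 N m of friction and stays where it is left; once the rubber sole rubs on the pad the torque needed grows by about 0.015 to 0.025 N m for each newton of pressure.
- foot_sole: Black rubber sole of the screw foot, a 56 mm disc; origin at the centre of its underside. Sprung by 2 N per mm, so after first touch the pressure grows by about 4 N per rad of turn. At first it hangs 2.5 to 8 mm above a fixed blue bearing pad (76 mm disc) on the desk, whose top is somewhere between 3 and 6 mm above the desk and is not measured.
- lock_lever (a joint): Swing of the red lock lever, rad: 0 open (lever points along the stand's +x), 1.571 locked (against its stop, points along the stand's +y); it turns counter-clockwise from above in a level plane, with about 0.06 N m of friction (1.2 N at the post).
- lever_post (a point): Upright red post at the end of the lock lever, 14 mm across, from 54 to 78 mm above the desk; the point is on its axis, 67 mm above the desk. Push it sideways.
- lever_pivot (a point): Point on the lock lever's vertical pivot axis, 67 mm above the desk, 50 mm from the post.
- water_bottle: Loose clear water bottle, 67 mm across, 228 mm tall, bystander; origin at the centre of its underside.
- sprayer: Loose turquoise trigger sprayer, 90 x 77 x 206 mm, bystander; origin at the centre of its underside.
- pen: Loose pen lying on the desk, 135 mm long, bystander; origin at its underside.

How it is judged:
On the way, in this order (a step that is already met when the one before it is completed fails the run):
1. the screw foot bears lightly on the pad (0.5 to 8 N) while the lock lever is still open (contact force between foot_sole and anything else between 0.5 and 8 N and value of joint lock_lever below 0.5 rad), for 0.3 s.
2. the lock lever is swung over (value of joint lock_lever above 1.4 rad), for 0.2 s.
At the end, for the whole second after the job is handed in: The screw foot presses on the pad with 0.5 to 8 N, the lock lever is swung to at least 1.4 rad, the stand stands level (within 0.012 rad), at rest and within 20 mm of where it was (contact force between foot_sole and anything else between 0.5 and 8 N and value of joint lock_lever above 1.4 rad and angle between stand's own z axis and vertical below 0.012 rad and distance of stand from where it was at the start of the episode below 0.02 m and linear speed of stand below 0.01 m/s); the robot touches nothing.
It fails at once if the screw foot is pressed on the pad with more than 20 N (contact force between foot_sole and anything else above 20 N).
It fails at once if the stand is tilted by more than 0.035 rad (angle between stand's own z axis and vertical above 0.035 rad).
It fails at once if the stand is shoved by more than 30 mm (distance of stand from where it was at the start of the episode above 0.03 m).
It fails at once if a bystander is moved by more than 30 mm (distance of any of water_bottle, sprayer, pen from where it was at the start of the episode above 0.03 m).
It also fails if it takes over 72 s, if anything falls off the work surface, if the arm or the gripper's body presses on something with over 40 N, if the wrist force passes 120 N, or if a joint passes its speed limit or range.

## Working session

There is one attempt and no reset: what is moved stays moved. The work goes in short steps, Python scripts to look and compute and a tool call to move; the robot and the scene stay as the last step left them, time stands still between calls to the robot, and variables do not carry over. Pictures are saved under pics/ and viewed, and the job is handed in when it is done.

Besides the shell and the picture viewer there is one more tool, called after "Call:" by a JSON object that holds its "fn" and its "kwargs", one argument or row to a line. arm_command: Moves the arm, as the interface text tells. Its arguments: {"type":"object","properties":{"deltas":{"type":"array"},"fingers":{"type":"number"},"newtons":{"type":"number"}},"required":["deltas"]}

```bash
mkdir -p pics; ls; python3 - <<'E'
from workcell import sensors, read_camera, job, bot
import cv2, numpy as np
s=sensors.read_state(); print(s); print(bot.grasp_offset)
for n in ("scene","top","wrist"):
    c=read_camera(n); cv2.imwrite(f"pics/{n}0.png",c["color"][:,:,::-1])
    print(n,{k:(np.round(v,4).tolist() if not isinstance(v,float) else v) for k,v in c.items() if k!="color"})
E
```

```text
pics
{'time': 0.0, 'q': array([-1.16789746e+00,  2.64777951e-01,  1.60540312e+00,  1.15031164e-05,
        1.27373017e+00, -3.68965819e-02]), 'joint_vel': array([-0.00015389, -0.00069528, -0.00083885,  0.00015704, -0.00056233,
       -0.0008004 ]), 'joint_torque': array([-7.61079973e-04, -5.15117598e+01, -3.67315292e+01, -8.26876453e-05,
        1.30082868e-02, -4.55165164e-06]), 'tool_pos': array([ 0.28709115, -0.61006766,  0.22992963]), 'tcp_rot': array([-1.38438488,  0.88083852, -0.87771379]), 'wrist_force': array([ 0.34261343,  0.3994346 , -0.28664572]), 'torque': array([ 0.00518095, -0.04509363, -0.01601395]), 'width': 0.9988320897227768}
0.0187
scene {'vfov': 56.474255492732404, 'cx': 280.8735277628835, 'cy': 215.69863638753966, 'dist_coeffs': [-0.0861, 0.0, 0.0, 0.0, 0.0], 'R': [[-0.8041, -0.5943, 0.012], [-0.2799, 0.3607, -0.8897], [0.5244, -0.7188, -0.4565]], 't': [0.4322, 0.1896, 0.7135]}
top {'vfov': 52.55492608370022, 'cx': 282.9250708318769, 'cy': 216.943768875789, 'dist_coeffs': [-0.1126, 0.0, 0.0, 0.0, 0.0], 'R': [[0.0137, -0.9999, -0.0082], [-0.9983, -0.0132, -0.0566], [0.0564, 0.0089, -0.9984]], 't': [0.0588, 0.4712, 0.9833]}
wrist {'vfov': 58.391160232194984, 'cx': 278.00943070126067, 'cy': 203.00038324606928, 'dist_coeffs': [-0.0677, 0.0, 0.0, 0.0, 0.0], 'T_tool_cam': [[1.0, -0.0002, -0.001, 0.0009], [0.0009, -0.311, 0.9504, -0.1428], [-0.0005, -0.9504, -0.311, 0.0793], [0.0, 0.0, 0.0, 1.0]]}
```

View pics/scene0.png

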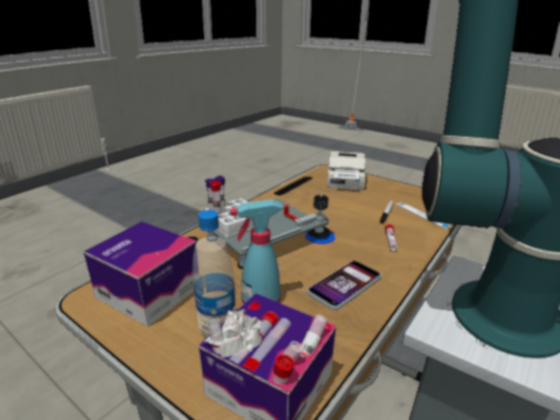

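View pics/top0.png

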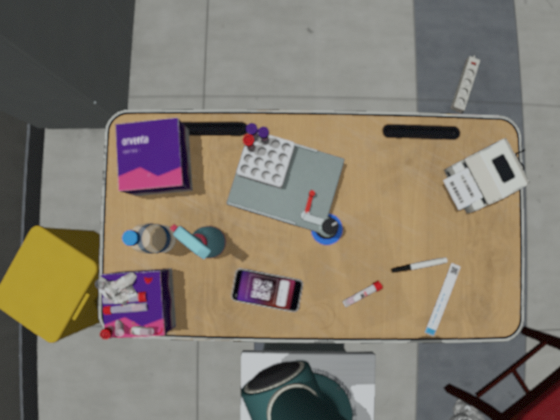

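View pics/wrist0.png

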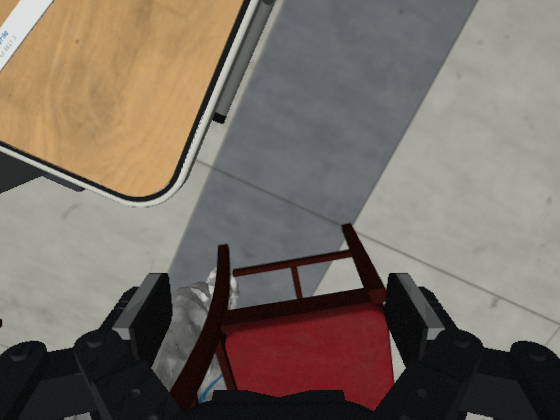

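```bash
cat > h.py <<'E'
from workcell import sensors, read_camera, job, bot
import cv2, numpy as np
from scipy.spatial.transform import Rotation as Ro
def grab(n,fn=None):
    s=sensors.read_state(); c=read_camera(n)
    if fn: cv2.imwrite(fn,c["color"][:,:,::-1])
    h=c["color"].shape[0]; f=h/2/np.tan(np.radians(c["vfov"])/2)
    c["K"]=np.array([[f,0,c["cx"]],[0,f,c["cy"]],[0,0,1]]); c["D"]=np.array(c["dist_coeffs"],float)
    if n=="wrist":
        T=np.eye(4);T[:3,:3]=Ro.from_rotvec(s["tcp_rot"]).as_matrix();T[:3,3]=s["tool_pos"]
        W=T@np.array(c["T_tool_cam"]); c["R"]=W[:3,:3].T; c["t"]=-c["R"]@W[:3,3]
    c["R"]=np.array(c["R"]);c["t"]=np.array(c["t"])
    return c
def onz(c,uv,z):
    p=cv2.undistortPoints(np.array([[uv]],float),c["K"],c["D"])[0,0]
    d=c["R"].T@np.array([p[0],p[1],1]); o=-c["R"].T@c["t"]
    return o+d*(z-o[2])/d[2]
def proj(c,X):
    return cv2.projectPoints(np.array([X],float),cv2.Rodrigues(c["R"])[0],c["t"],c["K"],c["D"])[0][0,0]
def crop(c,x0,y0,x1,y1,k,fn):
    im=c["color"][y0:y1,x0:x1,::-1]; cv2.imwrite(fn,cv2.resize(im,None,fx=k,fy=k,interpolation=cv2.INTER_CUBIC))
E
python3 - <<'E'
from h import *
c=grab("top"); crop(c,210,110,370,250,5,"pics/t1.png")
s=grab("scene"); crop(s,180,160,380,300,4,"pics/s1.png")
for uv,z in [((330,228),.085),((325,230),.005),((312,193),.078),((344,157),.048),((228,205),.048),((308,230),.048)]: print(uv,onz(c,uv,z).round(3))
R=Ro.from_rotvec(sensors.read_state()["tcp_rot"]).as_matrix();print(R.round(3))
E
```

```text
(330, 228) [ 0.444 -0.038  0.085]
(325, 230) [ 0.441 -0.035  0.005]
(312, 193) [0.52  0.001 0.078]
(344, 157) [ 0.608 -0.073  0.048]
(228, 205) [0.494 0.19  0.048]
(308, 230) [0.44  0.008 0.048]
[[ 0.426 -0.     0.905]
 [-0.905  0.001  0.426]
 [-0.001 -1.     0.   ]]
```

View pics/t1.png

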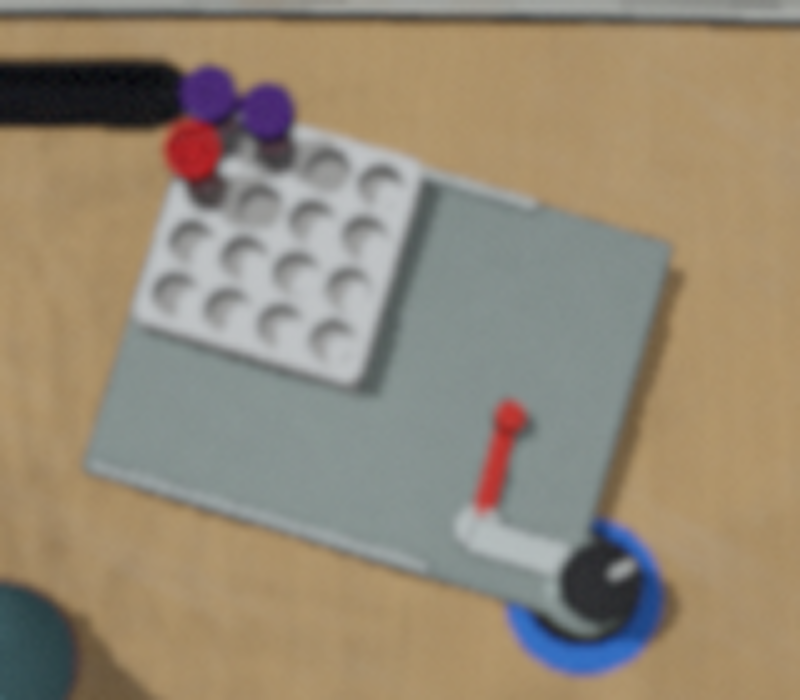

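View pics/s1.png

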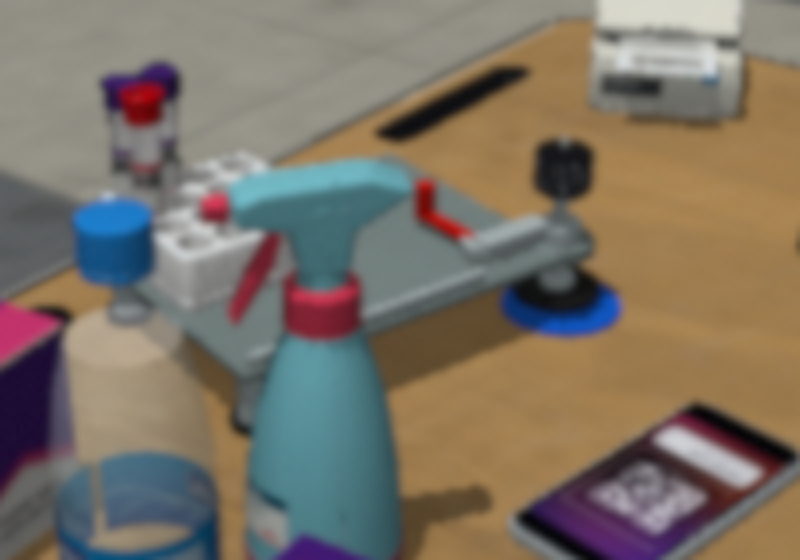

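```bash
python3 - <<'E'
from h import *
c=grab("top"); s=grab("scene")
def P(c):return c["K"]@np.c_[c["R"],c["t"]]
def tri(a,b):
    u=cv2.undistortPoints(np.array([[a]],float),c["K"],c["D"])[0,0];v=cv2.undistortPoints(np.array([[b]],float),s["K"],s["D"])[0,0]
    X=cv2.triangulatePoints(np.c_[c["R"],c["t"]],np.c_[s["R"],s["t"]],u,v)[:,0];X=X[:3]/X[3]
    return X.round(4),proj(c,X).round(1),proj(s,X).round(1)
print("knobtop",tri((210+603/5,110+580/5),(180+565/4,160+146/4)))
print("post top",tri((210+511/5,110+412/5),(180+425/4,160+183/4)))
A=onz(c,(210+90/5,110+466/5),.048);B=onz(c,(210+673/5,110+243/5),.048)
C=(A+B)/2; d=A-B; print(A,B,np.hypot(*d[:2]),C)
# stand frame: A=(-.09,+.115),B=(.09,-.115): A-B=(-.18,.23)
yaw=np.arctan2(d[1],d[0])-np.arctan2(.23,-.18);print("yaw",yaw)
Rz=Ro.from_euler('z',yaw).as_matrix()
print("foot",C+Rz@[-.072,-.122,0]); 
for uv,z in [((210+511/5,110+412/5),.078),((210+475/5,110+525/5),.06)]:
    X=onz(c,uv,z); print(X,Rz.T@(X-C))
print(Rz.round(3))
E
```

```text
knobtop (array([ 0.4473, -0.0369,  0.1085]), array([330.6, 225.9]), array([321.3, 196.5]))
post top (array([0.5218, 0.0008, 0.0765]), array([312.2, 192.4]), array([286.2, 205.7]))
[0.49809297 0.19014866 0.048     ] [ 0.604008   -0.07445664  0.048     ] 0.2850157193519399 [0.55105049 0.05784601 0.048     ]
yaw -0.283302307009228
foot [ 0.44781818 -0.03916477  0.048     ]
[0.52167567 0.00090173 0.078     ] [-0.01228636 -0.06288542  0.03      ]
[0.4727651  0.01545591 0.06      ] [-0.06331552 -0.06258327  0.012     ]
[[ 0.96  0.28  0.  ]
 [-0.28  0.96 -0.  ]
 [-0.    0.    1.  ]]
```

Call:
{"fn": "arm_command", "kwargs": {
  "deltas": [
    [0, -0.01, 0, 0.1]
  ]
}}

```text
time: 0.48
tool_pos: [0.287, -0.61, 0.24]
tcp_rot: [-1.349, 0.959, -0.955]
wrist_force: [0.4, 0.5, 0.1]
width: 1.0
```

```bash
python3 -c "
from h import *
print(sensors.read_state())"
```

```text
{'time': 0.475, 'q': array([-1.16792938e+00,  2.59143898e-01,  1.59378506e+00, -3.17335814e-05,
        1.29119800e+00,  6.56230081e-02]), 'joint_vel': array([ 1.53519813e-03, -5.08945366e-02, -1.07487168e-01,  7.03935225e-04,
        1.39722620e-01,  8.16870443e-01]), 'joint_torque': array([ 4.10337734e-04, -5.09747744e+01, -3.65005875e+01, -8.12004782e-04,
       -1.73535948e-01, -1.08997006e+00]), 'tool_pos': array([ 0.28704358, -0.61004771,  0.24002796]), 'tcp_rot': array([-1.34874705,  0.95888741, -0.95528845]), 'wrist_force': array([0.38238185, 0.47666593, 0.14220107]), 'torque': array([-0.0150708 ,  0.00444136,  0.05322958]), 'width': 0.999996921897583}
```

Call:
{"fn": "arm_command", "kwargs": {
  "deltas": [
    [-0.0405, 0, 0.0285, 0],
    [-0.0405, 0, 0.0285, 0],
    [-0.0405, 0, 0.0285, 0],
    [-0.0405, 0, 0.0285, 0],
    [-0.0405, 0, 0.0285, 0],
    [-0.0405, 0, 0.0285, 0],
    [-0.0405, 0, 0.0285, 0],
    [-0.0405, 0, 0.0285, 0],
    [-0.0405, 0, 0.0285, 0],
    [-0.0405, 0, 0.0285, 0],
    [-0.0405, 0, 0.0285, 0],
    [-0.0405, 0, 0.0285, 0],
    [0, 0, 0, -0.18],
    [0, 0, 0, -0.18],
    [0, 0, 0, -0.18],
    [0, 0, 0, -0.18],
    [0, 0, 0, -0.18],
    [0, 0, 0, -0.18],
    [0, 0, 0, -0.18],
    [0, 0, 0, -0.18]
  ]
}}

```text
time: 2.98
tool_pos: [0.4478, -0.0385, 0.2414]
tcp_rot: [-1.564, -0.169, 0.169]
wrist_force: [-0.5, 0.4, -0.9]
width: 0.998
```

```bash
python3 - <<'E'
from h import *
s=sensors.read_state();print(s["q"].round(3),s["tool_pos"].round(4),s["torque"])
c=grab("wrist","pics/w1.png")
for X in [(.4475,-.037,.108),(.522,.001,.077)]: print(proj(c,X))
E
```

```text
[-0.141 -0.182  2.048  0.     1.275 -0.356] [ 0.4478 -0.0385  0.2414] [ 0.02019306  0.02624957 -0.00770516]
[278.53701155 186.91896583]
[376.13308842 152.14328244]
```

View pics/w1.png

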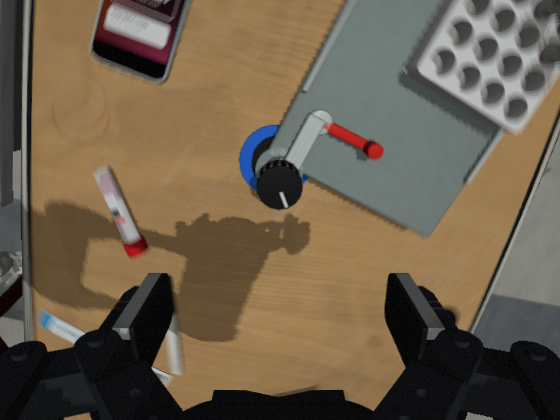

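Call:
{"fn": "arm_command", "kwargs": {
  "deltas": [
    [0, 0, 0, -0.18],
    [0, 0, 0, -0.18],
    [0, 0, 0, -0.18],
    [0, 0, 0, -0.18],
    [0, 0, 0, -0.18],
    [0, 0, 0, -0.18],
    [0, 0, 0, -0.18],
    [0, 0, 0, -0.18],
    [0, 0, 0, -0.18],
    [0, 0, 0, -0.18],
    [0, 0, 0, -0.17],
    [0, 0, 0, 0],
    [0, 0, 0, 0]
  ]
}}

```text
time: 4.65
tool_pos: [0.4478, -0.0386, 0.2414]
tcp_rot: [-0.86, -1.639, 1.639]
wrist_force: [-0.0, -0.9, 0.3]
width: 1.0
```

```bash
python3 - <<'E'
from h import *
s=sensors.read_state();print(s["time"],s["q"].round(3),s["tool_pos"].round(4),s["torque"],s["wrist_force"])
print(Ro.from_rotvec(s["tcp_rot"]).as_matrix().round(3))
c=grab("wrist","pics/w2.png")
for X in [(.4475,-.037,.108),(.522,.001,.077)]: print(proj(c,X))
crop(c,180,80,380,230,4,"pics/w2c.png")
E
```

```text
4.65 [-0.141 -0.182  2.048  0.     1.275 -2.317] [ 0.4478 -0.0386  0.2414] [ 0.04948039 -0.05751798 -0.01079617] [-0.04093619 -0.91161087  0.28920583]
[[-0.568  0.    -0.823]
 [ 0.823 -0.    -0.568]
 [-0.    -1.    -0.   ]]
[280.74516603 191.41180819]
[268.21532192 268.84935122]
```

View pics/w2.png

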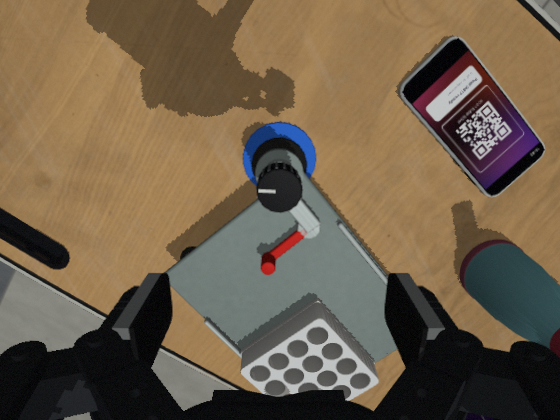

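View pics/w2c.png

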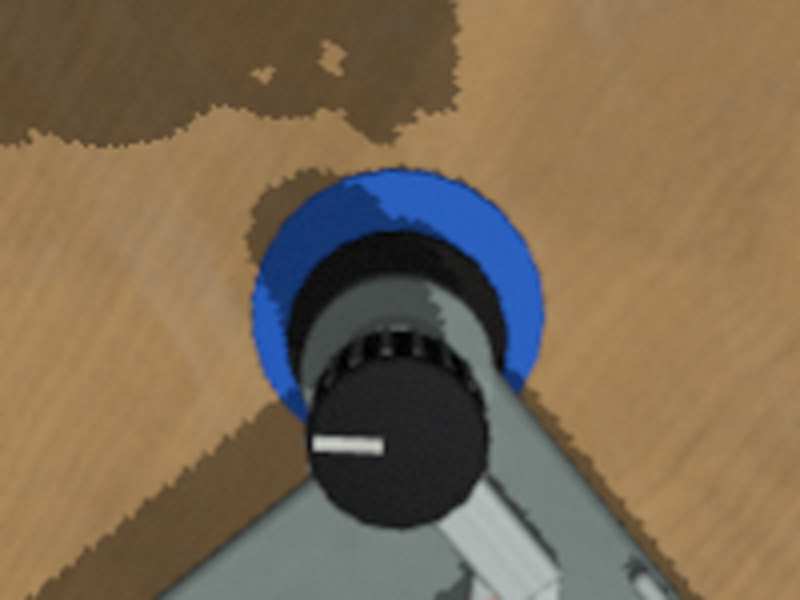

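```bash
python3 - <<'E'
from h import *
c=grab("wrist")
o=-c["R"].T@c["t"];print("cam",o)
for z in(.1,.108,.112):print(onz(c,(279.5,190.5),z).round(4))
X=onz(c,(279.5,190.5),.108);print((c["R"]@X+c["t"])[2], c["K"][0,0]*.018/22.5)
print("post",onz(c,(268,266),.078))
T=np.eye(4);T[:3,:3]=c["R"].T;T[:3,3]=o
# view1
import copy
d=copy.deepcopy(c); s=sensors.read_state()
R1=Ro.from_rotvec([-1.564,-.169,.169]).as_matrix(); W=np.eye(4);W[:3,:3]=R1;W[:3,3]=[.4478,-.0385,.2414];W=W@np.array(c["T_tool_cam"])
d["R"]=W[:3,:3].T;d["t"]=-d["R"]@W[:3,3]
for z in(.1,.108,.112):print(onz(d,(279,184.),z).round(4))
print("post",onz(d,(376,150.5),.078))
E
```

```text
cam [ 0.38190997 -0.08511659  0.38406018]
[ 0.4493 -0.0368  0.1   ]
[ 0.4474 -0.0382  0.108 ]
[ 0.4464 -0.0389  0.112 ]
0.28741149723846404 0.30065506433970146
post [ 0.51915159 -0.00102569  0.078     ]
[ 0.4473 -0.0354  0.1   ]
[ 0.4468 -0.0333  0.108 ]
[ 0.4466 -0.0322  0.112 ]
post [0.52070394 0.0038071  0.078     ]
```

Call:
{"fn": "arm_command", "kwargs": {
  "deltas": [
    [0.0013, 0.02, -0.0006, 0],
    [0, 0.02, 0, 0],
    [0, 0.02, 0, 0],
    [0, 0.02, 0, 0],
    [0, 0.02, 0, 0],
    [0, 0.01, 0, 0],
    [0, 0, 0, 0],
    [0, 0, 0, 0]
  ]
}}

```text
time: 5.75
tool_pos: [0.4483, -0.0373, 0.1321]
tcp_rot: [-0.859, -1.642, 1.641]
wrist_force: [-0.8, 0.4, -0.1]
width: 0.997
```

```bash
python3 - <<'E'
from h import *
s=sensors.read_state();print(s["time"],s["q"].round(3),s["tool_pos"].round(4),s["torque"],s["wrist_force"],s["joint_torque"])
c=grab("wrist","pics/w3.png")
for z in(.1,.105,.108,.112):print(z,proj(c,(.4476,-.0372,z)))
E
```

```text
5.75 [-0.138 -0.082  2.173  0.     1.05  -2.317] [ 0.4483 -0.0373  0.1321] [-0.02521064 -0.01312891 -0.0476037 ] [-0.75048735  0.44164202 -0.10715871] [ 1.76275538e-03 -2.82994509e+01 -3.28880990e+01 -2.69844131e-04
  2.45990889e-02  4.57190690e-03]
0.1 [280.29366989 245.49024433]
0.105 [280.35071075 249.71488316]
0.108 [280.38632088 252.3534022 ]
0.112 [280.43551617 255.99991943]
```

View pics/w3.png

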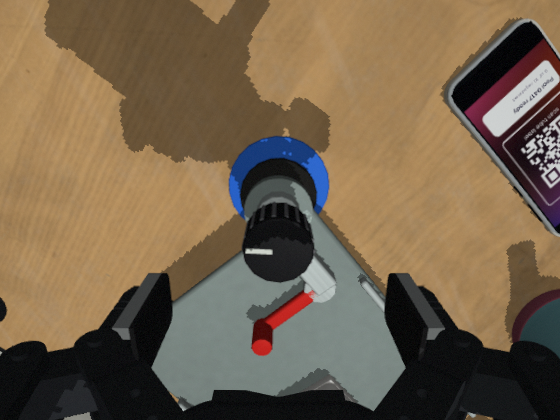

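Call:
{"fn": "arm_command", "kwargs": {
  "deltas": [
    [0, 0.014, 0.001, 0],
    [0, 0.014, 0, 0],
    [0, 0.014, 0, 0],
    [0, 0.013, 0, 0],
    [0, 0, 0, 0],
    [0, 0, 0, 0]
  ]
}}

```text
time: 6.55
tool_pos: [0.447, -0.0377, 0.0763]
tcp_rot: [-0.857, -1.641, 1.641]
wrist_force: [0.2, -0.1, 0.1]
width: 1.003
```

```bash
python3 - <<'E'
from h import *
s=sensors.read_state();print(s["time"],s["q"].round(3),s["tool_pos"].round(4),s["torque"],s["wrist_force"],s["joint_torque"])
c=grab("wrist","pics/w4.png");s=grab("scene");crop(s,280,170,360,250,7,"pics/s4.png")
E
```

```text
6.55 [-0.14  -0.01   2.222  0.     0.93  -2.319] [ 0.447  -0.0377  0.0763] [0.02374772 0.00582893 0.00017148] [ 0.24971147 -0.05324321  0.13569787] [ 1.68579914e-03 -2.97672218e+01 -3.02829981e+01 -2.18332657e-04
  3.29023961e-02  5.07636787e-05]
```

View pics/w4.png

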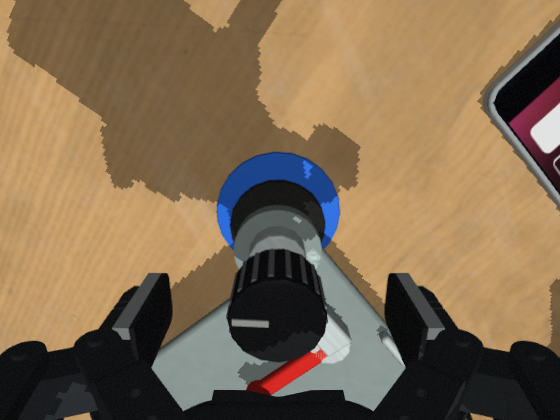

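View pics/s4.png

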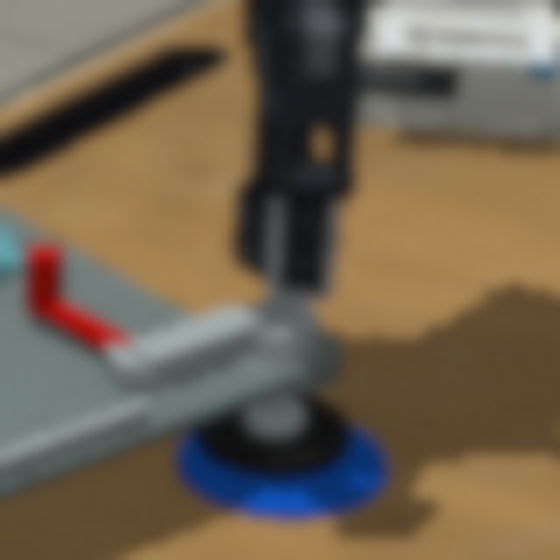

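Call:
{"fn": "arm_command", "kwargs": {
  "deltas": [
    [0, 0, 0, 0],
    [0, 0, 0, 0],
    [0, 0, 0, 0],
    [0, 0, 0, 0],
    [0, 0, 0, 0],
    [0, 0, 0, 0]
  ],
  "fingers": 0.03,
  "newtons": 20
}}

```text
time: 7.4
tool_pos: [0.4471, -0.0379, 0.0766]
tcp_rot: [-0.858, -1.642, 1.642]
wrist_force: [-0.1, -1.3, 3.8]
width: 0.412
```

```bash
cat > st.py <<'E'
from h import *
s=sensors.read_state();print(s["time"],s["q"].round(3),s["tool_pos"].round(4),"M",s["torque"].round(3),"F",s["wrist_force"].round(2),"jt",s["joint_torque"].round(4),s["width"])
E
python3 st.py; python3 - <<'E'
from h import *
c=grab("wrist","pics/w5.png")
x=onz(c,(277.5,320),.105)
E
```

```text
7.4 [-0.14  -0.01   2.222 -0.     0.93  -2.319] [ 0.4471 -0.0379  0.0766] M [-0.184 -0.067 -0.036] F [-0.1 -1.3  3.8] jt [  0.5767 -28.8794 -29.3341   0.3207   0.038   -0.    ] 0.41181274691786873
```

View pics/w5.png

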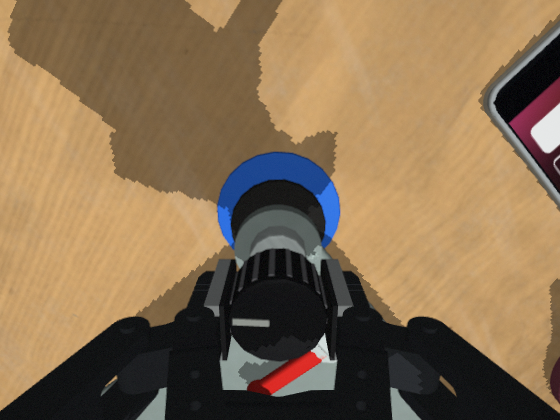

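Call:
{"fn": "arm_command", "kwargs": {
  "deltas": [
    [0, 0.0001, 0, 0.1],
    [0, 0.0002, 0, 0.15],
    [0, 0.00028, 0, 0.15],
    [0, 0.00028, 0, 0.15],
    [0, 0.00028, 0, 0.15],
    [0, 0, 0, 0],
    [0, 0, 0, 0]
  ]
}}

```text
time: 8.32
tool_pos: [0.4469, -0.0372, 0.0753]
tcp_rot: [-1.25, -1.143, 1.142]
wrist_force: [-0.3, 2.5, 3.6]
width: 0.415
```

```bash
python3 st.py; python3 - <<'E'
from h import *
c=grab("wrist","pics/w6.png")
E
```

```text
8.325 [-1.390e-01 -9.000e-03  2.223e+00  1.000e-03  9.270e-01 -1.621e+00] [ 0.4469 -0.0372  0.0753] M [ 0.727 -0.075 -0.021] F [-0.33  2.46  3.6 ] jt [-1.33280e+00 -2.88025e+01 -2.93510e+01 -1.00050e+00 -5.56000e-02
 -2.71000e-02] 0.4145597069124392
```

View pics/w6.png

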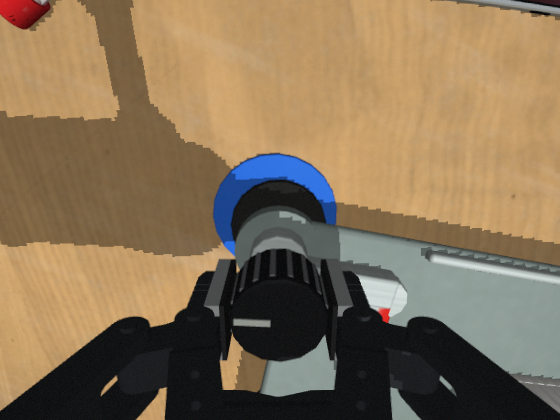

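Call:
{"fn": "arm_command", "kwargs": {
  "deltas": [
    [0, 0.00028, 0, 0.15],
    [0, 0.00028, 0, 0.15],
    [0, 0.00028, 0, 0.15],
    [0, 0.00028, 0, 0.15],
    [0, 0, 0, 0],
    [0, 0, 0, 0],
    [0, 0, 0, 0]
  ]
}}

```text
time: 9.25
tool_pos: [0.4474, -0.0368, 0.0741]
tcp_rot: [-1.458, -0.688, 0.685]
wrist_force: [1.1, 5.3, 2.7]
width: 0.417
```

```bash
python3 st.py
```

```text
9.25 [-0.139 -0.007  2.224  0.003  0.924 -1.02 ] [ 0.4474 -0.0368  0.0741] M [ 1.159 -0.379 -0.027] F [1.13 5.27 2.7 ] jt [ -2.5203 -29.0505 -29.0914  -1.7573   0.3396  -0.0393] 0.41691189963571024
```

Call:
{"fn": "arm_command", "kwargs": {
  "deltas": [
    [0.0007, 0.00028, 0.0006, 0.15],
    [0, 0.00028, 0, 0.15],
    [0, 0.00028, 0, 0.15],
    [0, 0, 0, 0],
    [0, 0, 0, 0],
    [0, 0, 0, 0]
  ]
}}

```text
time: 10.0
tool_pos: [0.4478, -0.0364, 0.0734]
tcp_rot: [-1.544, -0.341, 0.337]
wrist_force: [4.1, 4.8, -0.7]
width: 0.413
```

```bash
python3 st.py
```

```text
10.0 [-1.370e-01 -6.000e-03  2.224e+00  1.000e-03  9.210e-01 -5.710e-01] [ 0.4478 -0.0364  0.0734] M [ 0.837 -0.742 -0.003] F [ 4.14  4.83 -0.69] jt [ -2.0436 -29.5504 -28.5955  -1.426    1.0178  -0.0365] 0.41300034615837633
```

Call:
{"fn": "arm_command", "kwargs": {
  "deltas": [
    [0.0011, 0.00028, 0.0005, 0.15],
    [0, 0.00028, 0, 0.15],
    [0, 0.00028, 0, 0.15],
    [0, 0, 0, 0],
    [0, 0, 0, 0],
    [0, 0, 0, 0]
  ]
}}

```text
time: 10.75
tool_pos: [0.4483, -0.036, 0.0725]
tcp_rot: [-1.571, 0.014, -0.016]
wrist_force: [4.4, 1.1, -0.7]
width: 0.411
```

```bash
python3 st.py; python3 - <<'E'
from h import *
c=grab("wrist","pics/w7.png")
E
```

```text
10.75 [-0.136 -0.003  2.223 -0.     0.92  -0.117] [ 0.4483 -0.036   0.0725] M [ 0.315 -1.027  0.083] F [ 4.4   1.14 -0.67] jt [-9.87700e-01 -2.97735e+01 -2.77255e+01 -6.40900e-01  1.71950e+00
  2.24000e-02] 0.410569302914307
```

View pics/w7.png

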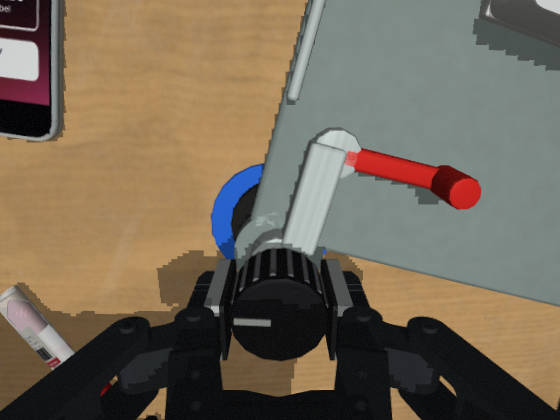

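Call:
{"fn": "arm_command", "kwargs": {
  "deltas": [
    [0.0008, 0.0001, 0.0001, 0.06],
    [0, 0.0001, 0, 0.06],
    [0, 0.0001, 0, 0.06],
    [0, 0.0001, 0, 0.06]
  ]
}}

```text
time: 11.3
tool_pos: [0.4486, -0.0361, 0.0721]
tcp_rot: [-1.561, 0.205, -0.206]
wrist_force: [3.6, 1.8, -0.4]
width: 0.411
```

```bash
python3 st.py
```

```text
11.3 [-1.350e-01 -1.000e-03  2.222e+00 -1.000e-03  9.190e-01  1.270e-01] [ 0.4486 -0.0361  0.0721] M [ 0.131 -0.92   0.057] F [ 3.63  1.76 -0.41] jt [ -0.6499 -29.8034 -27.8573  -0.3876   1.5607  -0.4559] 0.41095461261270055
```

Call:
{"fn": "arm_command", "kwargs": {
  "deltas": [
    [0, 0.00012, 0, 0.06],
    [0, 0.00012, 0, 0.06]
  ]
}}

```text
time: 11.55
tool_pos: [0.4488, -0.0361, 0.0719]
tcp_rot: [-1.55, 0.298, -0.3]
wrist_force: [4.3, 0.5, -0.2]
width: 0.419
```

```bash
python3 st.py; python3 - <<'E'
from h import *
s=grab("scene");crop(s,280,170,360,250,7,"pics/s8.png")
E
```

```text
11.55 [-1.350e-01 -1.000e-03  2.222e+00 -1.000e-03  9.190e-01  2.470e-01] [ 0.4488 -0.0361  0.0719] M [ 0.084 -0.957  0.081] F [ 4.34  0.55 -0.16] jt [ -0.5649 -29.8654 -27.7381  -0.3217   1.6507  -0.4555] 0.4187266088621135
```

View pics/s8.png

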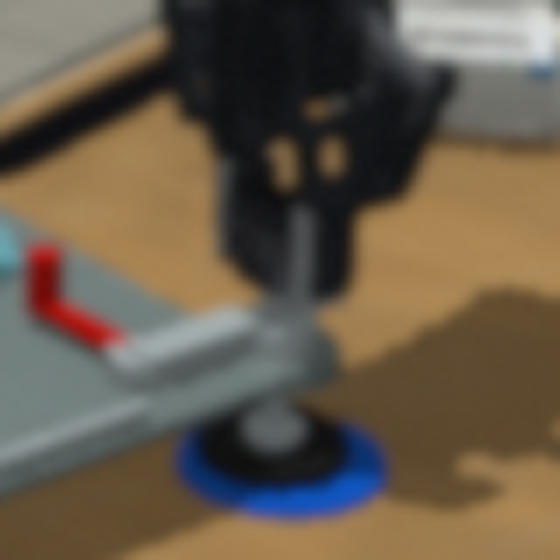

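```bash
cat > samp.py <<'E'
from h import *
import sys
a=[]
for i in range(int(sys.argv[1])):
    s=sensors.read_state(); a.append(np.r_[s["torque"][2],s["joint_torque"][5],s["wrist_force"],s["q"][5],s["joint_vel"][5]]); read_camera("wrist")
a=np.array(a); print(s["time"]); print(a[:,:2].round(3).tolist()); print(a.mean(0).round(4),a.std(0).round(3)); print("q6",a[:,5].round(4))
E
python3 samp.py 14
```

```text
12.25
[[-0.002, 0.027], [-0.005, 0.283], [-0.087, 0.069], [-0.023, -0.011], [-0.005, -0.017], [-0.01, -0.009], [0.049, -0.0], [0.012, 0.001], [0.057, 0.012], [0.021, 0.014], [0.038, 0.015], [-0.001, 0.015], [0.016, 0.014], [0.003, 0.014]]
[ 4.5000e-03  3.0500e-02  4.8275e+00  1.3680e-01 -8.6170e-01  2.4520e-01
 -8.1000e-03] [0.034 0.073 0.433 0.335 0.31  0.001 0.026]
q6 [0.2484 0.2451 0.2442 0.2443 0.2445 0.2448 0.245  0.2452 0.2451 0.2452
 0.2452 0.2452 0.2452 0.2452]
```

Call:
{"fn": "arm_command", "kwargs": {
  "deltas": [
    [0.0008, 0.00012, 0.0003, 0.06],
    [0, 0.00012, 0, 0.06],
    [0, 0.00012, 0, 0.06],
    [0, 0.00012, 0, 0.06]
  ]
}}

```text
time: 12.8
tool_pos: [0.4492, -0.0362, 0.0713]
tcp_rot: [-1.516, 0.487, -0.487]
wrist_force: [4.3, -1.5, -0.1]
width: 0.416
```

```bash
python3 st.py
```

```text
12.8 [-1.350e-01  2.000e-03  2.221e+00 -1.000e-03  9.190e-01  4.870e-01] [ 0.4492 -0.0362  0.0713] M [-0.287 -0.812  0.014] F [ 4.25 -1.47 -0.14] jt [  0.1516 -29.5274 -27.4284   0.1611   1.5602  -0.4577] 0.41591508555824525
```

Call:
{"fn": "arm_command", "kwargs": {
  "deltas": [
    [0, 0.00012, 0, 0.06],
    [0, 0.00012, 0, 0.06]
  ]
}}

```text
time: 13.05
tool_pos: [0.4492, -0.0363, 0.0711]
tcp_rot: [-1.493, 0.58, -0.58]
wrist_force: [3.8, -0.6, 0.4]
width: 0.413
```

```bash
python3 st.py
```

```text
13.05 [-1.350e-01  2.000e-03  2.221e+00 -1.000e-03  9.180e-01  6.070e-01] [ 0.4492 -0.0363  0.0711] M [-0.41  -0.846  0.022] F [ 3.81 -0.62  0.38] jt [  0.3045 -29.6006 -27.344    0.2666   1.6309  -0.4571] 0.41320867121633414
```

Call:
{"fn": "arm_command", "kwargs": {
  "deltas": [
    [0, 0.00012, 0, 0.06],
    [0, 0.00012, 0, 0.06]
  ]
}}

```text
time: 13.3
tool_pos: [0.4493, -0.0364, 0.0709]
tcp_rot: [-1.465, 0.673, -0.673]
wrist_force: [4.1, -2.0, 0.6]
width: 0.414
```

```bash
python3 st.py
```

```text
13.3 [-1.350e-01  2.000e-03  2.222e+00 -1.000e-03  9.170e-01  7.270e-01] [ 0.4493 -0.0364  0.0709] M [-0.451 -0.824  0.055] F [ 4.1  -2.05  0.6 ] jt [  0.4706 -29.6491 -27.2582   0.3792   1.687   -0.4556] 0.413584132503248
```

Call:
{"fn": "arm_command", "kwargs": {
  "deltas": [
    [0.0007, 0.00012, 0.0002, 0.06],
    [0, 0.00012, 0, 0.06],
    [0, 0.00012, 0, 0.06]
  ]
}}

```text
time: 13.68
tool_pos: [0.4495, -0.0366, 0.0705]
tcp_rot: [-1.415, 0.812, -0.811]
wrist_force: [3.6, -1.5, 2.0]
width: 0.408
```

```bash
python3 st.py
```

```text
13.675 [-1.360e-01  4.000e-03  2.221e+00 -1.000e-03  9.180e-01  9.070e-01] [ 0.4495 -0.0366  0.0705] M [-0.339 -0.643  0.068] F [ 3.62 -1.49  2.03] jt [  0.2793 -29.3445 -27.4453   0.2958   1.2576  -0.4443] 0.40806140896254806
```

Call:
{"fn": "arm_command", "kwargs": {
  "deltas": [
    [0, 0.00012, 0, 0.06],
    [0, 0.00012, 0, 0.06]
  ]
}}

```text
time: 13.92
tool_pos: [0.4495, -0.0368, 0.0703]
tcp_rot: [-1.377, 0.903, -0.903]
wrist_force: [3.5, -1.9, 0.7]
width: 0.414
```

```bash
python3 st.py
```

```text
13.925 [-1.360e-01  4.000e-03  2.221e+00 -1.000e-03  9.170e-01  1.027e+00] [ 0.4495 -0.0368  0.0703] M [-0.391 -0.648  0.019] F [ 3.49 -1.89  0.65] jt [  0.4747 -29.3695 -27.3712   0.4252   1.2821  -0.4347] 0.4136423926932654
```

Call:
{"fn": "arm_command", "kwargs": {
  "deltas": [
    [0, 0.00012, 0, 0.06],
    [0, 0.00012, 0, 0.06]
  ]
}}

```text
time: 14.18
tool_pos: [0.4495, -0.0369, 0.0701]
tcp_rot: [-1.334, 0.993, -0.994]
wrist_force: [2.7, -1.9, 0.9]
width: 0.414
```

```bash
python3 st.py
```

```text
14.175 [-1.360e-01  5.000e-03  2.221e+00 -2.000e-03  9.160e-01  1.147e+00] [ 0.4495 -0.0369  0.0701] M [-0.47  -0.593  0.053] F [ 2.7  -1.89  0.86] jt [  0.6708 -29.3697 -27.3067   0.5567   1.2892  -0.4251] 0.4140924920563178
```

Call:
{"fn": "arm_command", "kwargs": {
  "deltas": [
    [0.0004, 0.00012, 0.0003, 0.06],
    [0, 0.00012, 0, 0.06],
    [0, 0.00012, 0, 0.06],
    [0, 0.00012, 0, 0.06],
    [0, 0.00012, 0, 0.06]
  ]
}}

```text
time: 14.8
tool_pos: [0.4497, -0.0372, 0.0695]
tcp_rot: [-1.206, 1.217, -1.217]
wrist_force: [3.1, -2.9, 2.5]
width: 0.419
```

```bash
python3 st.py
```

```text
14.8 [-1.370e-01  6.000e-03  2.221e+00 -2.000e-03  9.160e-01  1.446e+00] [ 0.4497 -0.0372  0.0695] M [-0.527 -0.404  0.117] F [ 3.07 -2.86  2.53] jt [  0.8496 -29.0927 -27.3936   0.6895   0.9405  -0.4027] 0.41869812786806526
```

Call:
{"fn": "arm_command", "kwargs": {
  "deltas": [
    [0, 0.00012, 0, 0.06],
    [0, 0.00012, 0, 0.06],
    [0, 0.00012, 0, 0.06],
    [0, 0.00012, 0, 0.06]
  ]
}}

```text
time: 15.3
tool_pos: [0.4496, -0.0375, 0.0691]
tcp_rot: [-1.083, 1.391, -1.392]
wrist_force: [2.6, -3.1, 3.5]
width: 0.412
```

```bash
python3 st.py; python3 samp.py 8
```

```text
15.3 [-0.137  0.007  2.221 -0.003  0.915  1.686] [ 0.4496 -0.0375  0.0691] M [-0.659 -0.334  0.102] F [ 2.58 -3.1   3.46] jt [  1.2661 -28.9865 -27.341    0.9586   0.847   -0.3829] 0.4123696142350095
15.65
[[0.102, -0.383], [0.054, 0.048], [-0.044, 0.248], [-0.06, 0.034], [-0.041, -0.054], [-0.094, -0.064], [-0.024, -0.056], [-0.108, -0.055]]
[-0.0266 -0.0354  1.141  -4.5339  4.3159  1.6846  0.043 ] [6.700e-02 1.640e-01 1.077e+00 1.025e+00 7.450e-01 1.000e-03 1.660e-01]
q6 [1.6859 1.6878 1.6845 1.6836 1.6836 1.6836 1.6837 1.6837]
```

Call:
{"fn": "arm_command", "kwargs": {
  "deltas": [
    [0, 0, 0, 0],
    [0, 0, 0, 0],
    [0, 0, 0, 0],
    [0, 0, 0, 0],
    [0, 0, 0, 0],
    [0, -0.02, 0, 0],
    [0, -0.03, 0, 0],
    [0, -0.03, 0, 0],
    [0, -0.02, 0, 0],
    [0, 0, 0, 0],
    [0, 0, 0, 0],
    [0, 0, 0, 0]
  ],
  "fingers": 0.085
}}

```text
time: 17.2
tool_pos: [0.4492, -0.0364, 0.1674]
tcp_rot: [-1.082, 1.393, -1.39]
wrist_force: [1.1, 0.1, 0.7]
width: 0.998
```

```bash
python3 st.py; python3 - <<'E'
from h import *
s=grab("scene");crop(s,280,170,360,250,7,"pics/s9.png")
t=grab("top");crop(t,210,110,370,250,5,"pics/t9.png")
c=grab("wrist","pics/w9.png")
S=np.array([.5215,.001,.078])
yaw=-.283
C=np.array([.551,.0578,0]);Rz=Ro.from_euler('z',yaw).as_matrix()
for uv in [(210+352/5,110+383/5),(210+135/5,110+315/5),(210+425/5,110+165/5)]: print("rack",(Rz.T@(onz(t,uv,.082)-C)).round(3))
for uv in [(268,110),(208,93),(193,150)]:print("tube",(Rz.T@(onz(t,(210+uv[0]/5,110+uv[1]/5),.156)-C)).round(3))
print(Ro.from_rotvec(sensors.read_state()["tcp_rot"]).as_matrix().round(3))
E
```

```text
17.2 [-0.136 -0.116  2.133  0.     1.128  1.685] [ 0.4492 -0.0364  0.1674] M [ 0.013  0.007 -0.011] F [1.07 0.15 0.67] jt [ 3.60000e-03 -2.84309e+01 -3.49482e+01  8.00000e-04 -2.90000e-03
 -2.00000e-04] 0.9980959627267716
rack [-0.021  0.008  0.082]
rack [-0.02   0.108  0.082]
rack [0.081 0.005 0.082]
tube [0.068 0.07  0.156]
tube [0.068 0.095 0.156]
tube [0.043 0.094 0.156]
[[-0.248 -0.002  0.969]
 [-0.969  0.    -0.248]
 [ 0.    -1.    -0.002]]
```

View pics/s9.png

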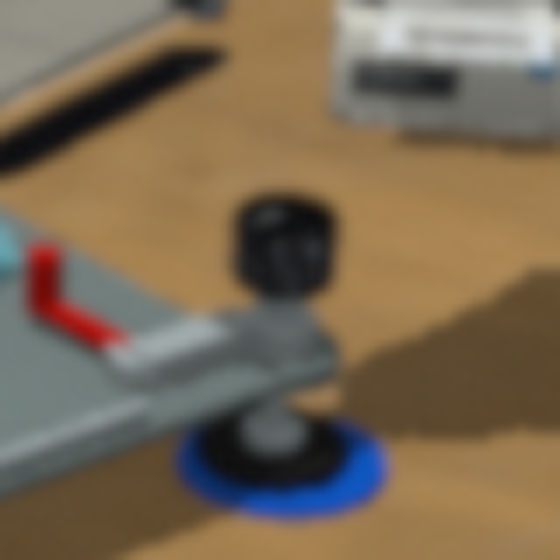

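View pics/w9.png

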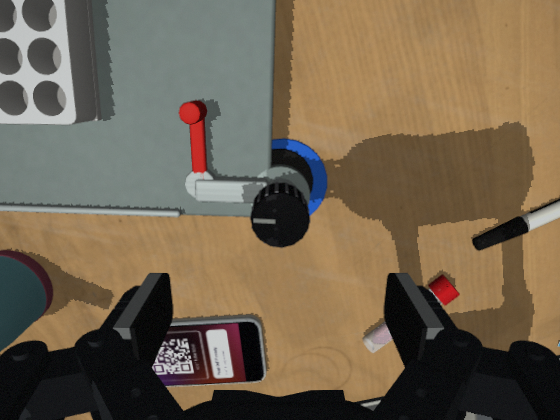

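View pics/t9.png

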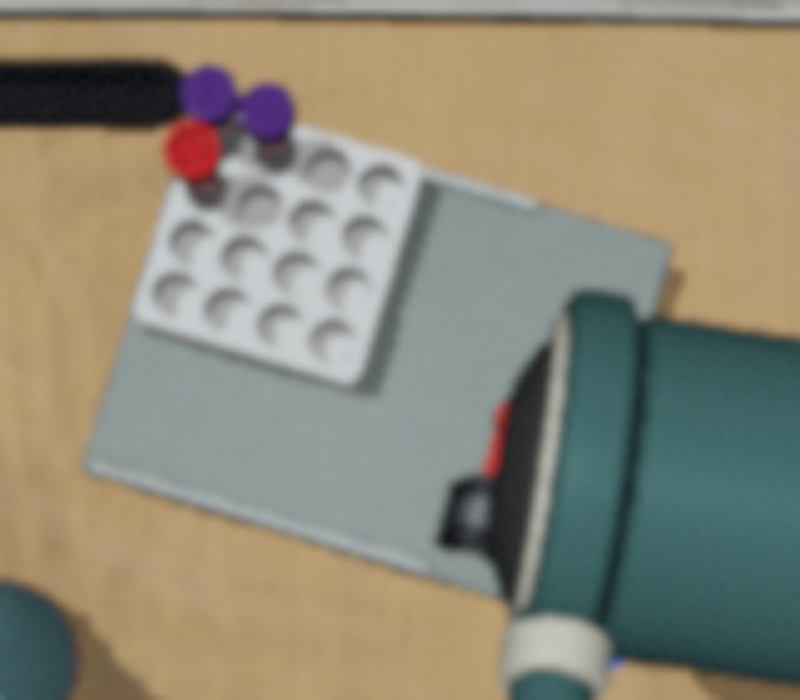

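Call:
{"fn": "arm_command", "kwargs": {
  "deltas": [
    [0, 0, 0, -0.155],
    [0, 0, 0, -0.155],
    [0, 0, 0, -0.155],
    [0, 0, 0, -0.155],
    [0, 0, 0, -0.155],
    [0, 0, 0, -0.155],
    [0, 0, 0, -0.155],
    [0, 0, 0, -0.155],
    [0, 0, 0, -0.155],
    [0, 0, 0, -0.155],
    [0, 0, 0, 0],
    [0, 0, 0, 0],
    [0, 0, 0, 0]
  ],
  "fingers": 0.0
}}

```text
time: 18.98
tool_pos: [0.4502, -0.0365, 0.1687]
tcp_rot: [-1.56, 0.214, -0.214]
wrist_force: [0.6, -0.7, -0.4]
width: 0.0
```

```bash
python3 st.py; python3 - <<'E'
from h import *
c=grab("wrist","pics/w10.png")
s=sensors.read_state();R2=Ro.from_rotvec(s["tcp_rot"]).as_matrix();print(R2.round(3))
import copy
d=copy.deepcopy(c);W=np.eye(4);W[:3,:3]=Ro.from_rotvec([-1.082,1.393,-1.39]).as_matrix();W[:3,3]=[.4492,-.0364,.1674];W=W@np.array(c["T_tool_cam"])
d["R"]=W[:3,:3].T;d["t"]=-d["R"]@W[:3,3]
print("view9 post",onz(d,(193,111),.078))
for X in [(.5215,.001,.078),(.4735,.015,.06)]: print(proj(c,X))
E
```

```text
18.975 [-0.136 -0.117  2.131  0.     1.128  0.136] [ 0.4502 -0.0365  0.1687] M [ 0.056 -0.002  0.006] F [ 0.55 -0.68 -0.44] jt [-1.70000e-03 -2.80952e+01 -3.47124e+01 -2.00000e-04  1.80000e-03
  1.64000e-02] 0.0004170937164438619
[[ 0.963 -0.     0.269]
 [-0.269  0.     0.963]
 [-0.    -1.    -0.   ]]
view9 post [ 0.52147775 -0.00178042  0.078     ]
[373.35446416 121.33627164]
[291.10778948 117.35107511]
```

View pics/w10.png

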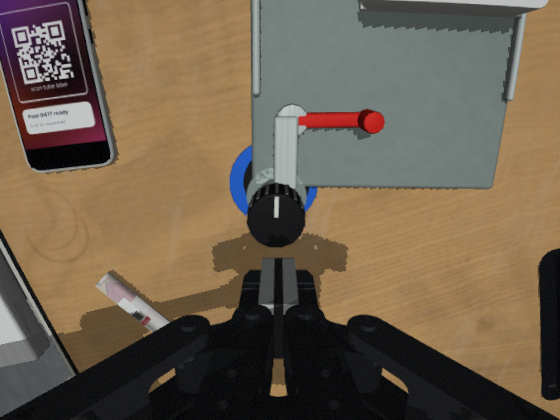

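Call:
{"fn": "arm_command", "kwargs": {
  "deltas": [
    [0.0195, 0, 0.0098, 0],
    [0.0195, 0, 0.0098, 0],
    [0.0195, 0, 0.0097, 0],
    [0, 0.02, 0, 0],
    [0, 0.025, 0, 0],
    [0, 0.025, 0, 0],
    [0, 0.02, 0, 0],
    [0, 0.01, 0, 0],
    [0, 0.006, 0, 0],
    [0, 0, 0, 0],
    [0, 0, 0, 0]
  ]
}}

```text
time: 20.4
tool_pos: [0.5151, -0.024, 0.0636]
tcp_rot: [-1.56, 0.212, -0.214]
wrist_force: [-0.7, 0.3, 0.5]
width: -0.002
```

```bash
python3 st.py; python3 - <<'E'
from h import *
c=grab("wrist","pics/w11.png")
E
```

```text
20.4 [-0.095  0.133  2.097  0.     0.91   0.176] [ 0.5151 -0.024   0.0636] M [-0.038  0.027 -0.025] F [-0.75  0.3   0.54] jt [ 2.00000e-04 -3.75423e+01 -3.01029e+01  1.00000e-04  1.19000e-02
  1.10000e-03] -0.0023057789688569986
```

View pics/w11.png

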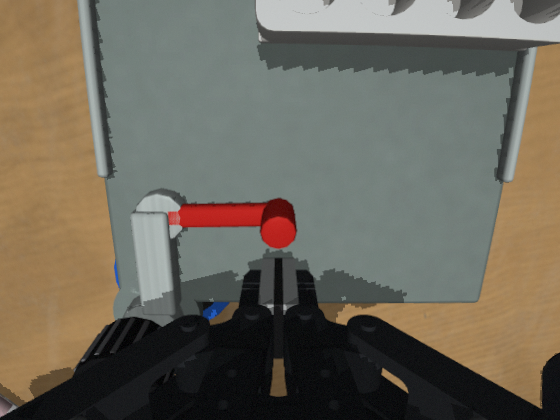

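Call:
{"fn": "arm_command", "kwargs": {
  "deltas": [
    [0, 0, 0.003, 0],
    [0, 0, 0.003, 0],
    [0.0016, 0, 0.0051, -0.1],
    [0.0016, 0, 0.0051, -0.1],
    [0.0016, 0, 0.0051, -0.1],
    [0.0016, 0, 0.0051, -0.1],
    [0.0016, 0, 0.0051, -0.1]
  ]
}}

```text
time: 21.32
tool_pos: [0.526, 0.0065, 0.063]
tcp_rot: [-1.564, -0.183, 0.182]
wrist_force: [-0.6, -1.8, 0.0]
width: -0.001
```

```bash
python3 st.py; python3 - <<'E'
from h import *
c=grab("wrist","pics/w12.png")
E
```

```text
21.325 [-3.500e-02  1.530e-01  2.075e+00 -1.000e-03  9.130e-01 -2.670e-01] [0.526  0.0065 0.063 ] M [-0.202 -0.047  0.028] F [-0.64 -1.77  0.01] jt [ 2.96800e-01 -3.89544e+01 -3.02596e+01  3.63400e-01 -7.10000e-03
  7.55100e-01] -0.0013232382817779638
```

View pics/w12.png

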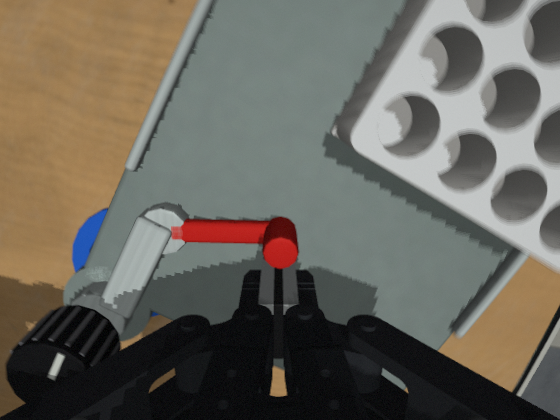

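Contact made and lever following (post at (281,242), lever swung about 0.45 rad). Continue the arc.

Call:
{"fn": "arm_command", "kwargs": {
  "deltas": [
    [0.0015, 0, 0.0051, -0.1],
    [0.0015, 0, 0.0051, -0.1],
    [0.0015, 0, 0.0051, -0.1],
    [0.0015, 0, 0.0051, -0.1],
    [0.0015, 0, 0.0051, -0.1],
    [0.0015, 0, 0.0051, -0.1]
  ]
}}

```text
time: 22.12
tool_pos: [0.5205, 0.0375, 0.0631]
tcp_rot: [-1.472, -0.651, 0.648]
wrist_force: [1.8, -1.1, 0.1]
width: 0.003
```

```bash
python3 st.py; python3 - <<'E'
from h import *
c=grab("wrist","pics/w13.png")
E
```

```text
22.125 [ 0.024  0.144  2.085 -0.     0.91  -0.807] [0.5205 0.0375 0.0631] M [-0.051 -0.303 -0.014] F [ 1.82 -1.13  0.1 ] jt [ -0.0944 -38.5043 -29.7083   0.125    0.5533   0.7503] 0.002623657354700341
```

View pics/w13.png

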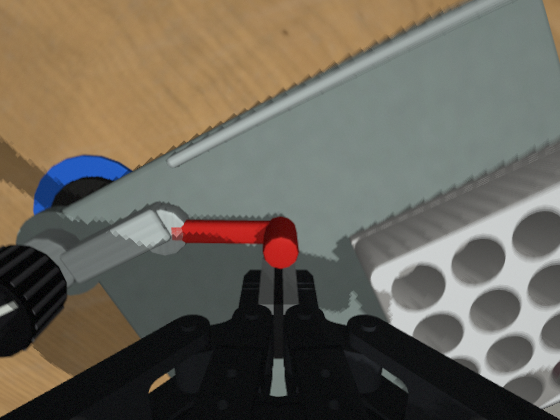

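Call:
{"fn": "arm_command", "kwargs": {
  "deltas": [
    [0.0015, 0, 0.0051, -0.1],
    [0.0015, 0, 0.0051, -0.1],
    [0.0015, 0, 0.0051, -0.1],
    [0.0015, 0, 0.0051, -0.1]
  ]
}}

```text
time: 22.68
tool_pos: [0.507, 0.0538, 0.0632]
tcp_rot: [-1.352, -0.956, 0.953]
wrist_force: [1.5, -0.3, -0.3]
width: -0.004
```

```bash
python3 st.py; python3 - <<'E'
from h import *
c=grab("wrist","pics/w14.png")
E
```

```text
22.675 [ 0.057  0.123  2.11   0.     0.907 -1.173] [0.507  0.0538 0.0632] M [ 0.062 -0.298  0.023] F [ 1.53 -0.29 -0.25] jt [ -0.3717 -36.9495 -29.5221  -0.0631   0.59     0.7659] -0.004431632135787917
```

View pics/w14.png

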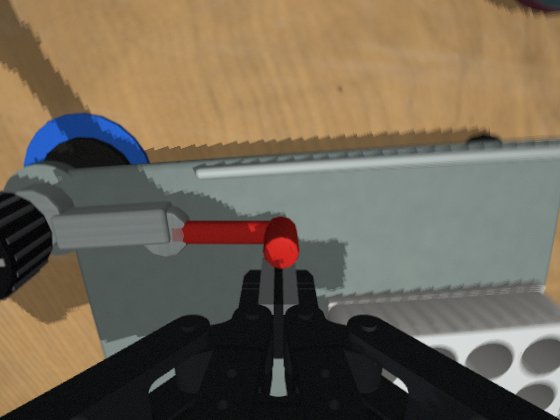

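Call:
{"fn": "arm_command", "kwargs": {
  "deltas": [
    [0.0005, 0, 0.002, -0.04],
    [0.0005, 0, 0.002, -0.04],
    [0, 0, 0.001, 0],
    [0, 0, 0, 0]
  ]
}}

```text
time: 23.22
tool_pos: [0.5043, 0.0557, 0.0635]
tcp_rot: [-1.327, -1.015, 1.009]
wrist_force: [6.1, -1.5, -3.8]
width: 0.002
```

```bash
python3 st.py
```

```text
23.225 [ 6.100e-02  1.160e-01  2.117e+00 -1.000e-03  9.030e-01 -1.244e+00] [0.5043 0.0557 0.0635] M [-0.186 -1.071 -0.036] F [ 6.12 -1.49 -3.76] jt [ 1.03470e+00 -3.77540e+01 -2.78616e+01  4.46400e-01  2.03500e+00
 -1.10000e-02] 0.0017643600547118995
```

Call:
{"fn": "arm_command", "kwargs": {
  "deltas": [
    [0, 0, -0.002, 0],
    [0, 0, -0.004, 0],
    [0, -0.005, -0.004, 0],
    [0, -0.02, 0, 0],
    [0, -0.03, 0, 0],
    [0, -0.03, 0, 0],
    [0, -0.03, 0, 0],
    [0, -0.02, 0, 0],
    [0, 0, 0, 0],
    [0, 0, 0, 0]
  ]
}}

```text
time: 24.48
tool_pos: [0.5107, 0.0534, 0.1969]
tcp_rot: [-1.321, -1.013, 1.015]
wrist_force: [-0.1, 0.1, -0.1]
width: -0.003
```

```bash
python3 st.py; python3 - <<'E'
from h import *
c=grab("wrist","pics/w15.png")
for n,z,st in [("post",.078,0)]:
  C=np.array([.551,.0578,0]);Rz=Ro.from_euler('z',-.283).as_matrix()
  for X in [(-.0623,-.013,.078),(-.0623,-.063,.06),(-.09,.115,.048),(-.09,-.06,.048)]: print(X,proj(c,C+Rz@np.array(X)))
t=grab("top");crop(t,210,110,370,250,5,"pics/t15.png")
s=grab("scene");crop(s,280,170,360,250,7,"pics/s15.png")
E
```

```text
24.475 [ 0.056 -0.017  1.983 -0.     1.177 -1.253] [0.5107 0.0534 0.1969] M [ 0.025  0.003 -0.056] F [-0.11  0.12 -0.1 ] jt [-1.30000e-03 -3.54046e+01 -3.63831e+01  2.00000e-04 -3.28000e-02
  2.50000e-03] -0.0033753536898292126
(-0.0623, -0.013, 0.078) [283.64752994 162.05842444]
(-0.0623, -0.063, 0.06) [217.01836504 155.89653556]
(-0.09, 0.115, 0.048) [448.65935021 122.98183305]
(-0.09, -0.06, 0.048) [222.42485806 117.19380209]
```

View pics/w15.png

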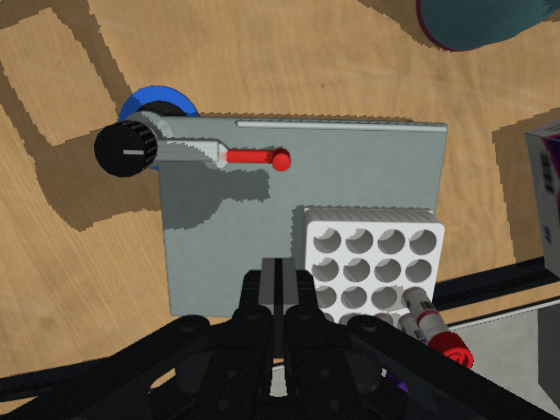

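View pics/t15.png

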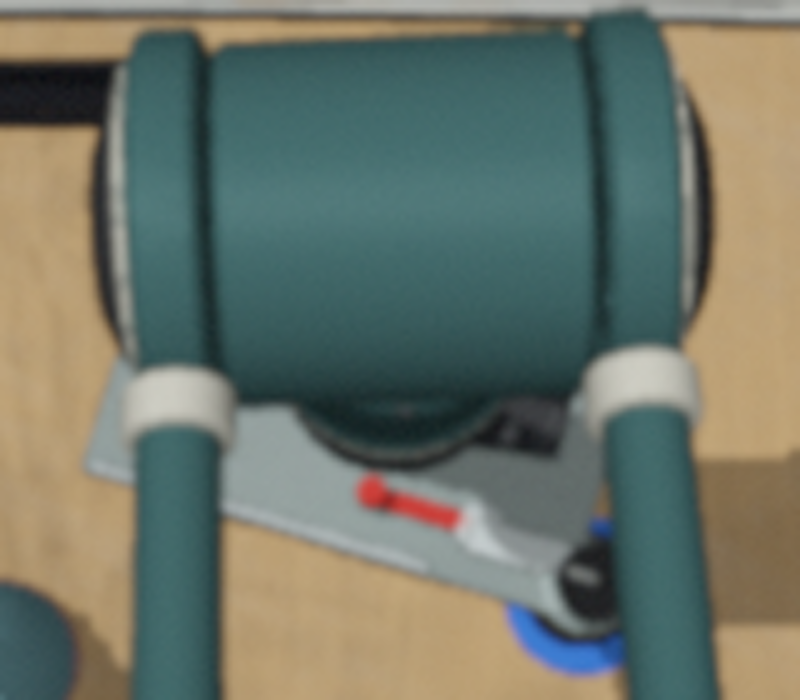

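View pics/s15.png

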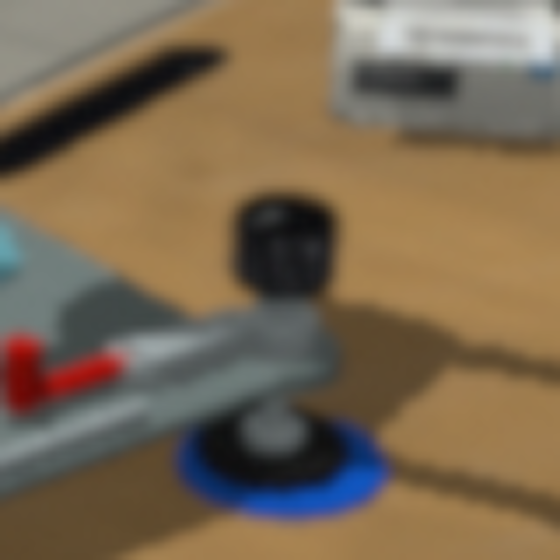

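```bash
python3 -c "
from workcell import job
print(job.finish_job())"
```

```text
the job is handed in; nothing more can be done
None
```

I screwed the foot down about 4.0 rad with the knob, swung the red lever over to its stop, and handed the job in at about 24.5 s. No verdict was reported.

- **Foot pressure:** the joint-6 torque, read while turning at steady speed, began to rise about 0.9 rad before I stopped. That puts the pressure at roughly 3.7 N. It is an inference from that one signal, because the static torque readings overshot on each stop and told me nothing. The wrist moment was too noisy to confirm it beyond the same general trend.
- **Knob grip:** the grip was about 1 mm off the screw's axis. This put sideways forces of up to about 6 N on the knob, which I reduced by small corrections as it turned.
- **Lever:** I pushed the post until the force rose to about 6 N against the stop, then backed off and lifted clear. In the last wrist picture the post was within about 3 pixels of where the locked position should be.
- **Stand and bystanders:** in the last pictures the stand was within 1–2 pixels of where it began and looked level, though I did not measure its tilt. I never went near the bottle, sprayer or pen, but I made no final check of their positions. The wrist force was near zero with the arm clear.

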